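# Start the clamp nut on a forming die's stud

## Robot

A 6-joint arm with a two-finger parallel gripper is mounted at the origin on the work surface. World frame = base frame: x ahead of the robot, y to its left, z up, the work surface at z = 0. Lengths are in m, angles in rad, forces in N, time in s.
With the tool pointing down it reaches from about 0.25 to 0.775 m from the base axis. Payload 4 kg.
Tool frame: the origin (TCP) lies at the very end of the fingers, on their centre line; the grasp point (between the pads) lies tcp_to_grasp behind it (tcp_to_grasp is the distance from the TCP to the grasp point, in m); z points along the fingers, y is the direction in which the jaws open and shut (so a half turn about z gives the same grasp; the last joint's range is limited). The gripper opens to 94 mm and grips with 3 to 60 N. Pads are 16 mm wide; open, the fingers measure 119 mm over their backs; the gripper's body (75 mm by 177 mm) begins 78 mm behind the grasp point.
Start: joints at [1.126, 0.087, 1.371, -0, 1.684, -0.103], TCP at [0.184, 0.518, 0.206] pointing down, gripper open.
Joint ranges: [-3.1, 3.1], [-0.76, 2.03], [0.27, 2.55], [-1.08, 4.22], [0.17, 2.65], [-2.57, 2.57]. Speed limits (rad/s): [2.79, 2.79, 3.14, 3.14, 3.14, 3.14].

## Interface

Orientations are given as [roll, pitch, yaw] about the fixed x, y, z axes, in that order (R = Rz(yaw) Ry(pitch) Rx(roll)).
In Python, from bench import * gives the robot as it stands.
- The arm moves only by the tool play_rows, never from a script. Its argument "rows" is a list of rows, each a list of 3 entries, a list of its own where there are three numbers: the finger opening in cm, from 0 to 9.4, then the shift along the world's x, y, z in cm, then the turn, a rotation vector about the world's x, y, z in rad. A call has 1 to 8 rows; each row is the pose to reach, as a shift and turn from the pose commanded when the call began; what a row does not reach only later rows make up. A row lasts 1/12 s, in which the tool goes at most 41.7 mm and 7.16 degrees, less where a joint would pass 70% of its speed; a pose out of reach is approached as far as the arm can. A call with a gripper value outside its range is refused whole. The fingers move at their own pace and stop on an object; the grip force is fixed at half the most. Time passes only in rows, so rows that repeat a pose let the fingers close. It gives the time, the measured TCP pose, the force and the opening at its end, in the units of the state.
- get_obs(): the state, without advancing time (a new reading comes with each control period).
- snapshot(name): name is "scene" or "top"; returns a dict with "pixels" (400x640x3 uint8, red, green, blue), "fx", "fy", "cx", "cy" (pixels), "dist_coeffs" ([k1, k2, p1, p2, k3] as OpenCV has them; the pictures are not rectified), "rvec" (rotation vector, rad) and "tvec" (3), from world to camera coordinates, as OpenCV has them. Camera axes: x right, y down, z forward; pixel columns grow to the right and rows downward; lengths in m; the calibration is good to about 2 mm. A picture is of the moment at which its call begins. There is no depth.
- close_job(): hands the job in, once; it reports no verdict.
Trained networks look in the newest picture that a camera, given by its name, has taken for a name from the list of things; names that differ only in an ending like _2 or _b are one class to them, and where a whole thing is asked for, a point or a joint stands for the part that bears it (a point fixed in the world has none). Each returns a list of dicts, best first, with "confidence" (0 to 1); they miss things now and then, are a little off and sometimes report something else, mostly with a low value. They report only what shows in the picture. A call takes as long as a camera call.
- silhouettes(camera, label): "mask" (400x640 bool, what is visible of it) and "point" ([row, column] in pixels, amid what is visible of it).
The state is a dict: "time": time; "joint_positions": joint angles; "qvel": joint speeds; "joint_torque": joint torques, N m; "tool_pos": TCP position; "ee_rot": TCP orientation; "wrist_force": force on the tool from outside, world axes, zero at the start; "wrist_torque": the same for the moment, N m; "width": finger opening in m.
Only numpy, scipy, OpenCV 4.12 (cv2) and the standard library are available. Lean on these libraries where they do the work, as an engineer would, in place of code of your own. Each camera call takes 0.05 s, during which the arm holds its last target. There are 200 camera calls.

## Task

Put the big steel flange nut on the upright stud of the forming die, flange down, and start it the careful way: turn it backwards (anticlockwise seen from above) under light pressure until you feel its thread drop in, then run it down clockwise until its flange rests on the washer, and let go. Do not force the thread, and leave the other things on the bench where they are.

Things in the scene. Friction and masses are not known exactly. Their poses are not given: they have to be found in the camera images.
- nut_center (a point): Centre of the loose steel flange nut, lying flange down on the black pad. 36 mm high, about 0.4 kg: hexagon 46 mm across flats from 6 to 36 mm above the underside, below it a round flange 62 mm across, 6 mm thick. The point is on the axis, 18 mm above the underside; z up; x is square to one pair of flats (the others follow every 60 degrees).
- nut_lugs (a point): Point on the nut's axis 14.5 mm above its underside, same axes. Inside the 34 mm opening stand three short coarse thread lugs, 12 to 23 mm above the underside, that leave 25 mm free between them. Where they stand round the axis is not told.
- stud: The fixed steel stud in the middle of the die. Origin on its axis, level with the top of the washer that the nut's flange must end on (80 mm above the bench); z up. Coarse right-hand thread, three equal starts, 32 mm outside, 18 mm lead (a clockwise turn lowers the nut 18 mm). The nut has about 1 mm of play in it up and down and sideways. A steady push of over 50 N spoils the thread.
- thread_top (a point): Point on the stud's axis 26.5 mm above the washer, where the thread's three blunt starts lie; where round the axis differs each time and is not told. A nut set on the stud rests with its underside 7.7 to 13.6 mm above the washer. Turned anticlockwise it climbs to 13.6, within a third of a turn, then drops 6 mm to 7.7; nearly half a turn clockwise then brings it down on the washer.
- stud_tip (a point): Top of the stud, on its axis, 48 mm above the washer. Above the thread is a plain pilot 23 mm thick up to 40 mm, then a cone to 12 mm thick at the tip.
- die: The fixed round aluminium forming die with a brass heater band (163 mm across) on a steel plate 190 x 190 x 15 mm. On it a dark clamp plate (120 mm across, 60 to 72 mm above the bench) and a steel washer (72 mm across, top at 80 mm). Origin on the stud's axis at the underside, on the bench; z up.
- spare_nut: Small brass hex nut, 30 mm across flats, 16 mm high; not to be used. Origin at the centre of its underside.
- spanner: Steel spanner lying on the bench; not needed. Origin on its underside.
- brass_ring: Loose brass die ring, 116 mm across, 30 mm high; not needed. Origin at the centre of its underside.
- puck0: White moulded puck, 60 mm across, 26 mm high; not needed. Origin at the centre of its underside.
- puck1: White moulded puck like puck0; not needed.
- puck2: White moulded puck like puck0; not needed.
- grease_tin: Small round tin with a blue cap, 72 mm across, 60 mm high; not needed. Origin at the centre of its underside.

How it is judged:
On the way, in this order (a step that is already met when the one before it is completed fails the run):
1. The nut stands upright on the stud, backed off so far that its lugs press on the blunt starts of the thread (the last 5 degrees), underside 10.5 to 15 mm above the washer (z of nut_center in the frame of stud between 0.0285 and 0.033 m and horizontal distance between nut_center and stud below 0.003 m and angle between nut_center's own z axis and vertical below 0.12 rad and (contact force between nut and stud_thread_c0 above 0.3 N or contact force between nut and stud_thread_c1 above 0.3 N or contact force between nut and stud_thread_c2 above 0.3 N)), for 0.04 s.
2. Its thread has dropped in: underside less than 9.3 mm above the washer, upright (z of nut_center in the frame of stud below 0.0273 m and horizontal distance between nut_center and stud below 0.003 m and angle between nut_center's own z axis and vertical below 0.12 rad), for 0.1 s.
At the end, for the whole second after the job is handed in: The flange nut is run down on the stud: its flange rests on the washer (within 1.2 mm), level (within 3 degrees), centred within 3 mm, still and let go (z of nut_center in the frame of stud between 0.0165 and 0.0192 m and horizontal distance between nut_center and stud below 0.003 m and angle between nut_center's own z axis and vertical below 0.05 rad and linear speed of nut below 0.01 m/s); the robot touches nothing.
It fails at once if The thread was forced: with the nut still above the washer it was pressed on the stud's thread with a steady 50 N or more (the short knock of the nut dropping in does not count) (contact force between nut and stud above 50 N and linear speed of nut below 0.006 m/s and z of nut_center in the frame of stud above 0.0195 m).
It fails at once if Another thing on the bench was moved more than 20 mm (distance of any of spare_nut, spanner, brass_ring, puck0, puck1, puck2, grease_tin from where it was at the start of the episode above 0.02 m).
It also fails if it takes over 72 s, if anything falls off the work surface, if the arm or the gripper's body presses on something with over 40 N, if the wrist force passes 120 N, or if a joint passes its speed limit or range.

## Working session

There is one attempt and no reset: what is moved stays moved. The work goes in short steps, Python scripts to look and compute and a tool call to move; the robot and the scene stay as the last step left them, time stands still between calls to the robot, and variables do not carry over. Pictures are saved under pics/ and viewed, about 8 in all and at most 12, crops included, and the job is handed in when it is done.

Besides the shell and the picture viewer there is one more tool, called by a JSON object that holds its "api" and its "payload". play_rows: Moves the arm, as the interface text tells. Its arguments: {"type":"object","properties":{"rows":{"type":"array"}},"required":["rows"]}

```bash
ls; mkdir -p pics; cat > h.py <<'E'
from bench import *
import numpy as np, cv2
def cam(s):
    K=np.array([[s["fx"],0,s["cx"]],[0,s["fy"],s["cy"]],[0,0,1]],float)
    return K,np.array(s["dist_coeffs"],float),np.array(s["rvec"],float),np.array(s["tvec"],float)
def ray(s,rc,z):
    K,d,r,t=cam(s); u=cv2.undistortPoints(np.array([[[rc[1],rc[0]]]],float),K,d)[0,0]
    R=cv2.Rodrigues(r)[0]; c=-R.T@t; v=R.T@np.array([u[0],u[1],1]); return c+v*(z-c[2])/v[2]
def proj(s,P):
    K,d,r,t=cam(s); return cv2.projectPoints(np.array(P,float).reshape(-1,1,3),r,t,K,d)[0][:,0]
def save(s,n,crop=None,k=1):
    im=s["pixels"][:,:,::-1]
    if crop: im=im[crop[0]:crop[1],crop[2]:crop[3]]
    cv2.imwrite(f"pics/{n}.png",cv2.resize(im,None,fx=k,fy=k,interpolation=cv2.INTER_CUBIC))
E
python3 - <<'E'
from h import *
o=get_obs(); print({k:np.round(v,3) for k,v in o.items()})
for c in("top","scene"):
    s=snapshot(c); save(s,c+"0"); K,d,r,t=cam(s); print(c,"cam",(-cv2.Rodrigues(r)[0].T@t).round(3),s["fx"])
    for l,z in(("nut_center",.036),("stud",.08),("stud_tip",.128),("die",.07),("spare_nut",.016),("spanner",.005),("brass_ring",.03),("puck0",.026),("grease_tin",.06)):
        for m in silhouettes(c,l)[:3]: print(l,round(m["confidence"],2),np.round(m["point"]),ray(s,m["point"],z).round(3),m["mask"].sum())
E
```

```text
pics
{'time': np.float64(0.0), 'joint_positions': array([ 1.126,  0.088,  1.372, -0.   ,  1.684, -0.103]), 'qvel': array([-0.001, -0.   , -0.002,  0.001, -0.003,  0.001]), 'joint_torque': array([ 0.0000e+00, -3.4017e+01, -3.0243e+01,  7.2000e-02,  3.3000e-02,
       -0.0000e+00]), 'tool_pos': array([0.184, 0.518, 0.204]), 'ee_rot': array([-3.139, -0.   ,  2.8  ]), 'wrist_force': array([ 0.219, -0.763,  0.073]), 'wrist_torque': array([-0.036, -0.011, -0.009]), 'width': np.float64(0.094)}
top cam [ 0.577 -0.02   1.187] 391.7028417669898
nut_center 0.8 [218. 364.] [ 0.591 -0.169  0.036] 309
stud 0.49 [247. 255.] [0.51  0.145 0.08 ] 52
die 0.65 [247. 255.] [0.51  0.147 0.07 ] 4009
spare_nut 0.41 [162. 363.] [ 0.76  -0.169  0.016] 69
spanner 0.69 [220. 456.] [ 0.585 -0.453  0.005] 259
brass_ring 0.77 [131. 300.] [0.85  0.021 0.03 ] 350
puck0 0.7 [183. 170.] [0.695 0.41  0.026] 335
puck0 0.68 [167. 198.] [0.744 0.324 0.026] 306
puck0 0.57 [221. 463.] [ 0.581 -0.468  0.026] 375
scene cam [ 1.059 -0.698  0.648] 384.286942080745
nut_center 0.81 [256. 257.] [ 0.592 -0.201  0.036] 490
stud_tip 0.48 [165. 310.] [0.543 0.097 0.128] 45
die 0.56 [186. 307.] [0.547 0.081 0.07 ] 2775
spare_nut 0.44 [283. 324.] [ 0.759 -0.169  0.016] 178
spanner 0.92 [346. 162.] [ 0.582 -0.48   0.005] 947
brass_ring 0.8 [250. 378.] [ 0.818 -0.014  0.03 ] 1011
puck0 0.76 [216. 390.] [0.784 0.135 0.026] 317
puck0 0.67 [182. 406.] [0.751 0.334 0.026] 217
grease_tin 0.91 [334. 264.] [ 0.756 -0.375  0.06 ] 1446
```

```bash
python3 - <<'E'
import cv2
a=cv2.imread("pics/top0.png")[140:300,200:420]; b=cv2.imread("pics/scene0.png")[120:300,220:440]
a=cv2.resize(a,(770,560),interpolation=2); cv2.imwrite("pics/a.png",a)
cv2.imwrite("pics/b.png",cv2.resize(b,(660,540),interpolation=2))
E
```

```text
(no output)
```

View pics/a.png

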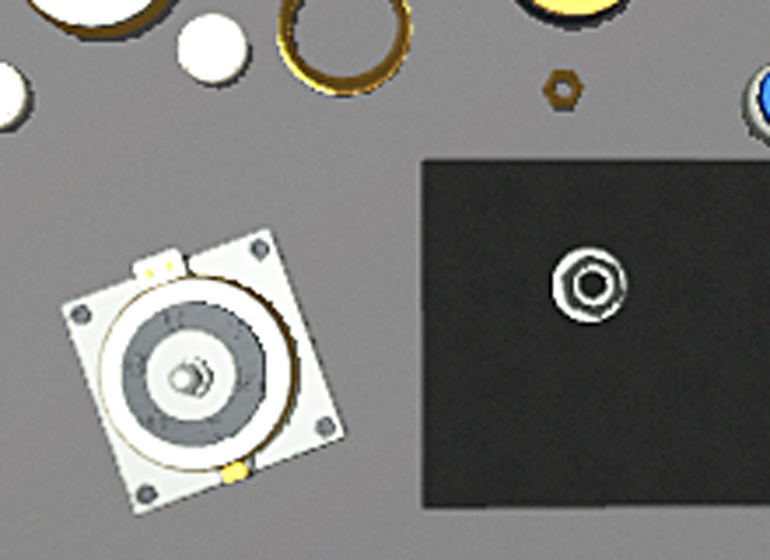

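View pics/b.png

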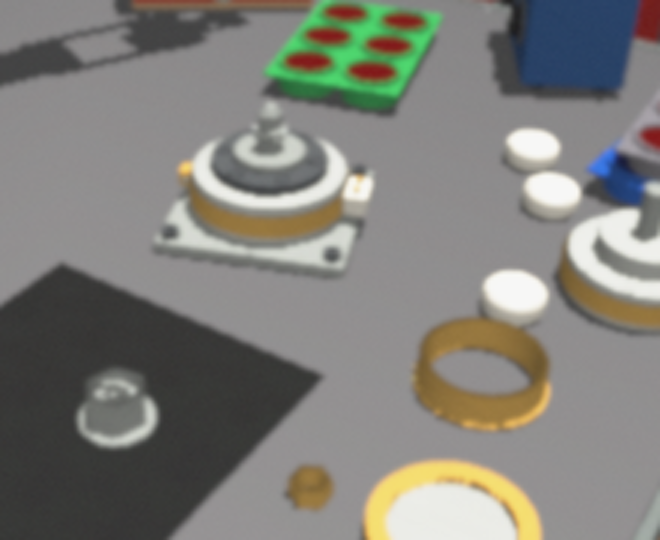

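The crops show the nut's flange centre at about (221,369) [row, col] in the full top picture and the stud on the die at about (247,255). Next I'll refine both positions using known circles at known heights, and find the hexagon's yaw.

```bash
cat > fit.py <<'E'
from h import *
from scipy.optimize import minimize
from scipy.ndimage import map_coordinates
def circ(c,r,z,n=180):
    a=np.linspace(0,2*np.pi,n,endpoint=False); return np.c_[c[0]+r*np.cos(a),c[1]+r*np.sin(a),np.full(n,z)]
def hexa(c,yaw,af,z,n=20):
    a=yaw+np.pi/6+np.arange(7)*np.pi/3; v=np.c_[np.cos(a),np.sin(a)]*af/np.sqrt(3)
    p=np.vstack([v[i]+(v[i+1]-v[i])*np.linspace(0,1,n)[:,None] for i in range(6)]); return np.c_[p+c,np.full(len(p),z)]
def gray(s): return cv2.GaussianBlur(cv2.cvtColor(s["pixels"],cv2.COLOR_RGB2GRAY).astype(float),(0,0),.7)
def samp(g,uv): return map_coordinates(g,[uv[:,1],uv[:,0]],order=1,mode='nearest')
def contrast(s,g,f,d=.002):  # f(delta)->points; signed inside-outside
    return np.mean(samp(g,proj(s,f(-d)))-samp(g,proj(s,f(d))))
E
python3 - <<'E'
from fit import *
for c in("top","scene"):
    s=snapshot(c); g=gray(s)
    def best(fun,x0):
        b=max(((fun(np.array(x0)+[i,j]),i,j) for i in np.arange(-.024,.025,.003) for j in np.arange(-.024,.025,.003)))
        r=minimize(lambda x:-fun(x),np.array(x0)+b[1:],method="Nelder-Mead",options=dict(initial_simplex=np.array(x0)+b[1:]+np.array([[0,0],[.002,0],[0,.002]]),xatol=1e-4)); return r.x,-r.fun
    for z in(.006,.008): print(c,"nut flange",z,best(lambda x:contrast(s,g,lambda d:circ(x,.031+d,z),.003),[.59,-.18]))
    print(c,"clamp",best(lambda x:-contrast(s,g,lambda d:circ(x,.060+d,.072),.004),[.515,.14]))
    print(c,"washer",best(lambda x:contrast(s,g,lambda d:circ(x,.036+d,.080),.004),[.515,.14]))
s=snapshot("top"); save(s,"n",(201,241,348,388),14)
save(s,"m",(215,280,222,290),9)
E
```

```text
top nut flange 0.006 (array([ 0.5817526 , -0.18394855]), np.float64(120.83145000055198))
top nut flange 0.008 (array([ 0.58173855, -0.18369077]), np.float64(121.98999244545715))
top clamp (array([0.51036921, 0.14552984]), np.float64(116.08428426745091))
top washer (array([0.50986225, 0.14778772]), np.float64(109.98947035800317))
scene nut flange 0.006 (array([ 0.58059567, -0.18316912]), np.float64(45.56037421783156))
scene nut flange 0.008 (array([ 0.58197664, -0.18471733]), np.float64(46.31567553450888))
scene clamp (array([0.51683065, 0.13616499]), np.float64(55.53913081359867))
scene washer (array([0.50907669, 0.14901849]), np.float64(43.65863914393182))
```

View pics/n.png

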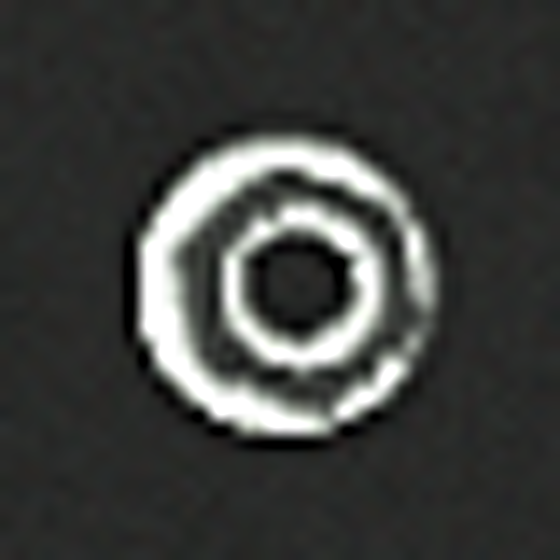

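```bash
python3 - <<'E'
from fit import *
c=np.array([.5815,-.184])
S={k:snapshot(k) for k in("top","scene")}
s=S["top"];g=gray(s)
for z in(.008,.03,.036):
  print(z,[int(max(-contrast(s,g,lambda d:hexa(c+[i,j],np.radians(a),.046+2*d,z),.002) for i in(-.001,0,.001) for j in(-.001,0,.001))) for a in range(0,60,5)])
# radial profile of the dark/bright border by angle
for a in range(0,360,15):
  r=np.arange(.018,.031,.0005); p=np.c_[c[0]+r*np.cos(np.radians(a)),c[1]+r*np.sin(np.radians(a)),np.full(len(r),.034)]
  v=samp(g,proj(s,p)); k=np.argmax(np.gradient(v)); print(a,(r[k]*1000).round(1),int(v.min()),int(v.max()),end=' | ')
E
python3 -c "
import sys;sys.path.insert(0,'.')
from fit import *
s=snapshot('scene'); save(s,'n2',(235,277,240,282),14)"
```

```text
0.008 [66, 65, 65, 65, 67, 68, 70, 72, 72, 71, 70, 68]
0.03 [66, 65, 64, 64, 66, 70, 74, 77, 77, 76, 73, 69]
0.036 [60, 58, 58, 58, 60, 64, 69, 71, 72, 70, 67, 63]
0 26.0 84 208 | 15 26.0 71 208 | 30 25.0 78 223 | 45 25.5 78 241 | 60 25.5 75 233 | 75 26.0 66 213 | 90 27.0 68 240 | 105 26.0 73 238 | 120 28.0 69 221 | 135 27.0 65 210 | 150 24.0 78 223 | 165 25.0 72 217 | 180 24.0 71 171 | 195 23.5 73 153 | 210 23.0 66 179 | 225 23.0 63 180 | 240 23.5 49 110 | 255 23.0 49 109 | 270 22.0 56 141 | 285 23.0 52 161 | 300 23.5 53 131 | 315 23.5 69 138 | 330 22.5 83 186 | 345 22.5 95 213 |
```

View pics/n2.png

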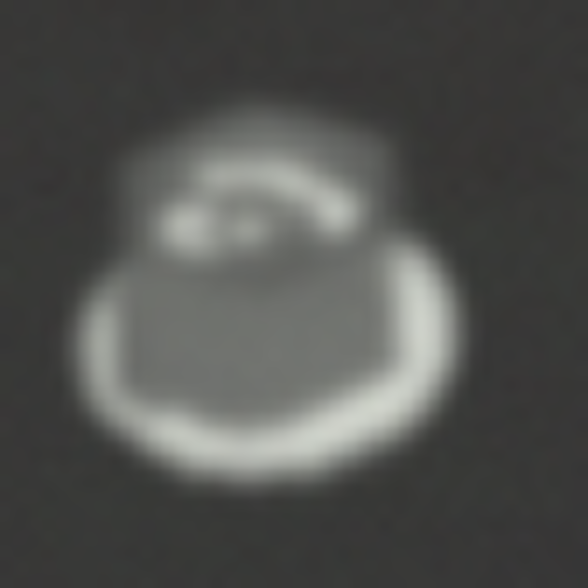

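Hex yaw is about 38° (mod 60), so I'll use a tool yaw of 128° throughout. At the stud that puts j6 near −22°, with room to turn both ways.

{"api": "play_rows", "payload": {"rows": [[9.4, [39.8, -70.2, -4], [0, 0, -0.565]], [9.4, [39.8, -70.2, -4], [0, 0, -0.565]], [9.4, [39.8, -70.2, -4], [0, 0, -0.565]], [9.4, [39.8, -70.2, -4], [0, 0, -0.565]], [9.4, [39.8, -70.2, -4], [0, 0, -0.565]], [9.4, [39.8, -70.2, -4], [0, 0, -0.565]], [9.4, [39.8, -70.2, -4], [0, 0, -0.565]], [9.4, [39.8, -70.2, -4], [0, 0, -0.565]]]}}

```text
time: 1.97
tool_pos: [0.3491, 0.2268, 0.1892]
ee_rot: [3.14, 0.0, 2.235]
wrist_force: [0.7, -0.1, -0.3]
width: 0.0939
```

```bash
python3 -c "
import bench
print([ (k,v) for k,v in vars(bench).items() if not k.startswith('_') and not callable(v)])
print({k:v for k,v in bench.get_obs().items() if k in('time','tool_pos','ee_rot','joint_positions')})"
```

```text
[('tcp_to_grasp', 0.0188)]
{'time': 1.9667, 'joint_positions': array([ 4.39865259e-01, -2.13855538e-01,  1.68701006e+00,  1.24540150e-05,
        1.66709589e+00, -2.24641759e-01]), 'tool_pos': array([0.34905462, 0.2268301 , 0.18924058]), 'ee_rot': array([3.14028138e+00, 2.86910511e-04, 2.23530436e+00])}
```

{"api": "play_rows", "payload": {"rows": [[9.4, [23.2, -41.1, -5], [0, 0, 0]], [9.4, [23.2, -41.1, -5], [0, 0, 0]], [9.4, [23.2, -41.1, -5], [0, 0, 0]], [9.4, [23.2, -41.1, -5], [0, 0, 0]], [9.4, [23.2, -41.1, -5], [0, 0, 0]], [9.4, [23.2, -41.1, -5], [0, 0, 0]], [9.4, [23.2, -41.1, -5], [0, 0, 0]], [9.4, [23.2, -41.1, -5], [0, 0, 0]]]}}

```text
time: 2.63
tool_pos: [0.5122, -0.0622, 0.1539]
ee_rot: [3.141, 0.0, 2.234]
wrist_force: [0.2, -0.3, 0.0]
width: 0.0938
```

{"api": "play_rows", "payload": {"rows": [[9.4, [6.9, -12.2, -5], [0, 0, 0]], [9.4, [6.9, -12.2, -5], [0, 0, 0]], [9.4, [6.9, -12.2, -5], [0, 0, 0]], [9.4, [6.9, -12.2, -5], [0, 0, 0]], [9.4, [6.9, -12.2, -5], [0, 0, 0]], [9.4, [6.9, -12.2, -5], [0, 0, 0]]]}}

```text
time: 3.13
tool_pos: [0.5801, -0.1828, 0.1025]
ee_rot: [-3.141, -0.003, 2.233]
wrist_force: [-0.2, 0.3, 0.6]
width: 0.0941
```

```bash
python3 -c "
from h import *
o=get_obs(); print(o['tool_pos'],o['ee_rot'],o['time'])
a=snapshot('scene'); save(a,'s1',(160,300,200,360),5)
"
```

```text
[ 0.58008106 -0.1827857   0.10247387] [-3.14069189e+00 -2.67871757e-03  2.23283037e+00] 3.1333
```

View pics/s1.png

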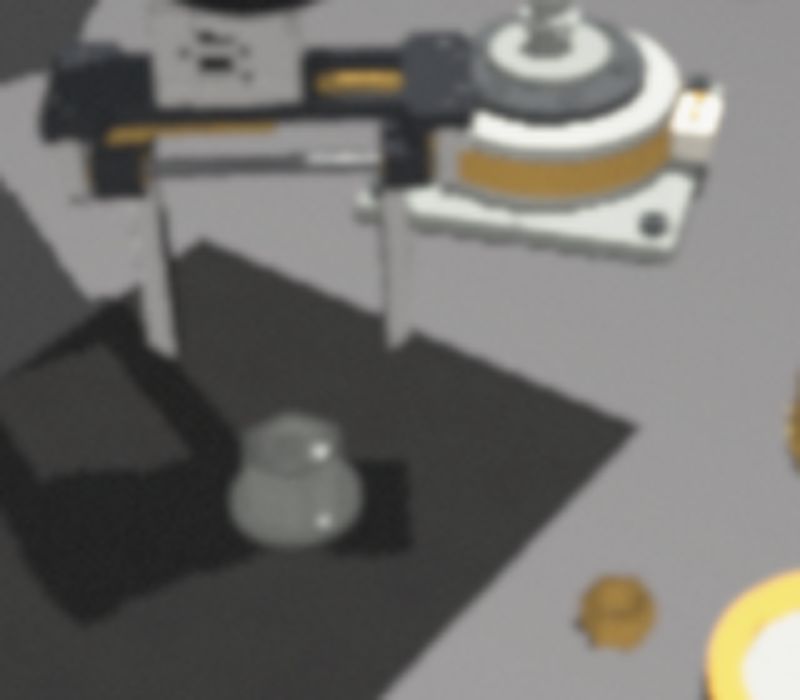

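The fingertips straddle the nut evenly. I'll lower and grip.

{"api": "play_rows", "payload": {"rows": [[9.4, [0.1, -0.1, -4], [0, 0, 0]], [9.4, [0.1, -0.1, -7.5], [0, 0, 0]], [9.4, [0.1, -0.1, -9.0], [0, 0, 0]], [9.4, [0.1, -0.1, -9.0], [0, 0, 0]], [4.0, [0.1, -0.1, -9.0], [0, 0, 0]], [4.0, [0.1, -0.1, -9.0], [0, 0, 0]], [4.0, [0.1, -0.1, -9.0], [0, 0, 0]], [4.0, [0.1, -0.1, -9.0], [0, 0, 0]]]}}

```text
time: 3.85
tool_pos: [0.5831, -0.1834, 0.0166]
ee_rot: [3.139, 0.004, 2.235]
wrist_force: [0.2, -0.7, 0.0]
width: 0.0707
```

{"api": "play_rows", "payload": {"rows": [[4.0, [0, 0, 0], [0, 0, 0]], [4.0, [0, 0, 0], [0, 0, 0]], [4.0, [0, 0, 0], [0, 0, 0]], [4.0, [0, 0, 0], [0, 0, 0]]]}}

```text
time: 4.18
tool_pos: [0.581, -0.1837, 0.0143]
ee_rot: [-3.14, 0.0, 2.235]
wrist_force: [-2.1, -1.2, 1.9]
width: 0.0461
```

{"api": "play_rows", "payload": {"rows": [[4.0, [0, 0, 2], [0, 0, 0]], [4.0, [0, 0, 6], [0, 0, 0]], [4.0, [0, 0, 10], [0, 0, 0]], [4.0, [0, 0, 14], [0, 0, 0]], [4.0, [0, 0, 16], [0, 0, 0]], [4.0, [0, 0, 16], [0, 0, 0]], [4.0, [-0.7, 3.3, 16], [0, 0, 0]], [4.0, [-1.5, 7, 16], [0, 0, 0]]]}}

```text
time: 4.85
tool_pos: [0.5652, -0.114, 0.1702]
ee_rot: [-3.139, -0.004, 2.23]
wrist_force: [0.4, 0.7, -4.7]
width: 0.0459
```

{"api": "play_rows", "payload": {"rows": [[4.0, [-0.8, 3.7, 0], [0, 0, 0]], [4.0, [-1.6, 7.4, 0], [0, 0, 0]], [4.0, [-2.4, 11.1, 0], [0, 0, 0]], [4.0, [-3.2, 14.8, 0], [0, 0, 0]], [4.0, [-4, 18.5, 0], [0, 0, 0]], [4.0, [-4.8, 22.2, 0], [0, 0, 0]], [4.0, [-5.6, 26.1, 0], [0, 0, 0]], [4.0, [-5.6, 26.1, 0], [0, 0, 0]]]}}

```text
time: 5.52
tool_pos: [0.5065, 0.1549, 0.1699]
ee_rot: [-3.139, -0.009, 2.243]
wrist_force: [-0.2, -0.3, -4.3]
width: 0.0459
```

{"api": "play_rows", "payload": {"rows": [[4.0, [0, 0, 0], [0, 0, 0]], [4.0, [0, 0, 0], [0, 0, 0]]]}}

```text
time: 5.68
tool_pos: [0.5092, 0.1475, 0.1709]
ee_rot: [-3.137, -0.002, 2.236]
wrist_force: [-0.8, 0.2, -4.3]
width: 0.0461
```

```bash
python3 -c "
from h import *
o=get_obs(); print(o)
a=snapshot('scene'); save(a,'s2',(100,220,240,380),5)
for c in('scene','top'):
  snapshot(c)
  for l in('nut_center','stud','stud_tip'):
    for m in silhouettes(c,l)[:1]: print(c,l,m['confidence'],m['point'],m['mask'].sum())
"
```

```text
{'time': 5.6833, 'joint_positions': array([ 1.75594824e-01,  5.62961153e-02,  1.47194133e+00, -8.67553801e-04,
        1.61833407e+00, -4.89186034e-01]), 'qvel': array([-0.03352839, -0.00581273, -0.01862769,  0.00188669,  0.00401382,
        0.00129901]), 'joint_torque': array([ 9.94402952e-01, -3.50026882e+01, -3.23001015e+01,  1.67027218e-01,
        8.23305035e-02,  1.67881346e-03]), 'tool_pos': array([0.50920899, 0.14752027, 0.17091386]), 'ee_rot': array([-3.13679044e+00, -1.57447682e-03,  2.23553434e+00]), 'wrist_force': array([-0.79507235,  0.22990325, -4.31430477]), 'wrist_torque': array([-0.05629603,  0.01890931,  0.02300914]), 'width': 0.04610779869000621}
scene nut_center 0.53 [137.5, 308.1] 321
scene stud 0.51 [165.3, 310.3] 55
top nut_center 0.46 [243.9, 253.5] 138
```

View pics/s2.png

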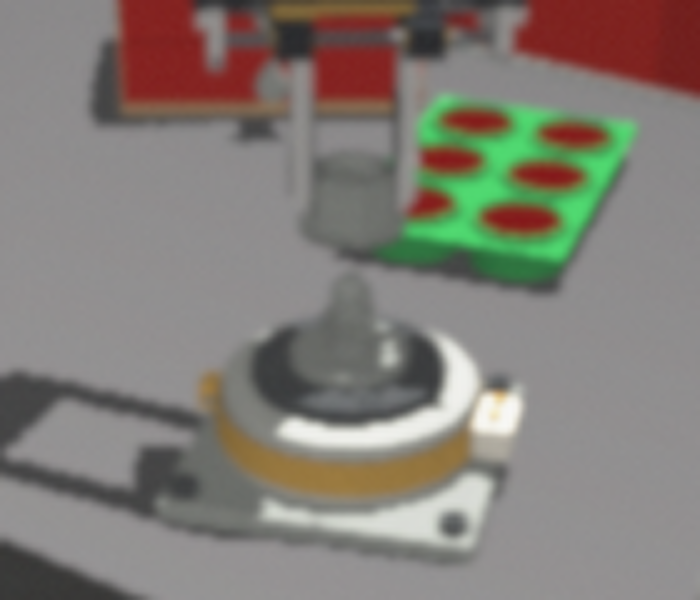

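```bash
python3 - <<'E'
from fit import *
s=snapshot("scene");g=gray(s)
print("tip proj",proj(s,[[.5095,.148,.128],[.5095,.148,.12],[.5092,.1475,.158],[.5092,.1475,.194]]).round(1))
def row(r,a=298,b=322): return g[r,a:b].astype(int)
for r in(157,159,161,163): print(r,row(r))
for r in(138,141,144): print(r,row(r))
E
```

```text
tip proj [[309.7 155. ]
 [309.6 157.4]
 [309.6 145.8]
 [309.7 134.3]]
157 [142 143 142 142 142 142 140 135 127 122 120 121 121 119 118 123 131 138
 141 142 142 142 142 142]
159 [142 142 142 143 143 141 138 131 122 116 116 117 117 115 113 116 126 135
 140 142 142 142 142 142]
161 [142 142 141 141 140 137 130 120 112 110 111 113 113 111 110 112 121 131
 137 140 141 142 142 142]
163 [135 133 130 128 127 123 116 108 104 105 109 111 111 111 110 113 121 130
 136 137 134 133 135 137]
138 [140 140 139 133 120 109 109 112 113 114 114 114 114 113 113 112 111 111
 111 112 114 120 129 134]
141 [139 136 132 125 115 108 108 112 114 114 114 115 115 115 114 112 111 111
 111 110 109 111 112 106]
144 [137 131 120 111 106 107 110 112 113 114 115 115 115 115 114 112 112 111
 110 109 108 108 110 114]
```

Stud tip measured at col 309.7, which matches the projected (0.5095, 0.148). Lowering over it.

{"api": "play_rows", "payload": {"rows": [[4.0, [0, 0.05, -1.5], [0, 0, 0]], [4.0, [0, 0.05, -2.5], [0, 0, 0]], [4.0, [0, 0.05, -3.2], [0, 0, 0]], [4.0, [0, 0.05, -4], [0, 0, 0]], [4.0, [0, 0.05, -4.6], [0, 0, 0]], [4.0, [0, 0.05, -5.0], [0, 0, 0]], [4.0, [0, 0.05, -5.0], [0, 0, 0]], [4.0, [0, 0.05, -5.0], [0, 0, 0]]]}}

```text
time: 6.85
tool_pos: [0.5105, 0.1484, 0.1238]
ee_rot: [-3.142, -0.0, 2.235]
wrist_force: [0.2, -0.5, -4.5]
width: 0.0462
```

{"api": "play_rows", "payload": {"rows": [[4.0, [0, 0, -0.2], [0, 0, 0]], [4.0, [0, 0, -0.4], [0, 0, 0]], [4.0, [0, 0, -0.6], [0, 0, 0]], [4.0, [0, 0, -0.6], [0, 0, 0]], [4.0, [0, 0, -0.6], [0, 0, 0]]]}}

```text
time: 7.27
tool_pos: [0.5104, 0.1484, 0.1178]
ee_rot: [-3.141, -0.0, 2.235]
wrist_force: [0.4, 0.1, -4.2]
width: 0.046
```

{"api": "play_rows", "payload": {"rows": [[4.0, [0, 0, -0.2], [0, 0, 0]], [4.0, [0, 0, -0.4], [0, 0, 0]], [4.0, [0, 0, -0.6], [0, 0, 0]], [4.0, [0, 0, -0.6], [0, 0, 0]], [4.0, [0, 0, -0.6], [0, 0, 0]]]}}

```text
time: 7.68
tool_pos: [0.51, 0.1481, 0.1112]
ee_rot: [-3.14, -0.0, 2.235]
wrist_force: [-1.7, -2.0, -4.2]
width: 0.0463
```

{"api": "play_rows", "payload": {"rows": [[4.0, [0, 0, -0.1], [0, 0, 0]], [4.0, [0, 0, -0.2], [0, 0, 0]], [4.0, [0, 0, -0.2], [0, 0, 0]]]}}

```text
time: 7.93
tool_pos: [0.51, 0.1481, 0.1095]
ee_rot: [-3.14, -0.0, 2.235]
wrist_force: [-2.1, -2.3, -2.9]
width: 0.046
```

{"api": "play_rows", "payload": {"rows": [[4.0, [0, 0, -0.1], [0, 0, 0]], [4.0, [0, 0, -0.2], [0, 0, 0]], [4.0, [0, 0, -0.2], [0, 0, 0]]]}}

```text
time: 8.18
tool_pos: [0.5101, 0.1481, 0.1077]
ee_rot: [-3.141, 0.0, 2.235]
wrist_force: [-3.9, -3.1, -2.3]
width: 0.0461
```

{"api": "play_rows", "payload": {"rows": [[4.0, [-0.06, -0.05, -0.1], [0, 0, 0]], [4.0, [-0.06, -0.05, -0.2], [0, 0, 0]], [4.0, [-0.06, -0.05, -0.2], [0, 0, 0]]]}}

```text
time: 8.43
tool_pos: [0.51, 0.148, 0.1057]
ee_rot: [3.141, 0.0, 2.235]
wrist_force: [-2.7, -2.7, -4.0]
width: 0.0462
```

{"api": "play_rows", "payload": {"rows": [[4.0, [0, 0, -0.1], [0, 0, 0]], [4.0, [0, 0, -0.2], [0, 0, 0]], [4.0, [0, 0, -0.2], [0, 0, 0]]]}}

```text
time: 8.68
tool_pos: [0.51, 0.148, 0.1036]
ee_rot: [3.141, -0.0, 2.235]
wrist_force: [-2.1, -1.9, -3.6]
width: 0.046
```

{"api": "play_rows", "payload": {"rows": [[4.0, [-0.05, -0.05, -0.1], [0, 0, 0]], [4.0, [-0.05, -0.05, -0.1], [0, 0, 0]]]}}

```text
time: 8.85
tool_pos: [0.5099, 0.1479, 0.1027]
ee_rot: [3.14, -0.0, 2.235]
wrist_force: [0.0, -0.2, -5.0]
width: 0.0459
```

{"api": "play_rows", "payload": {"rows": [[4.0, [0, 0, -0.1], [0, 0, 0]], [4.0, [0, 0, -0.1], [0, 0, 0]]]}}

```text
time: 9.02
tool_pos: [0.5098, 0.1478, 0.1017]
ee_rot: [3.14, -0.0, 2.235]
wrist_force: [1.0, 0.5, -4.0]
width: 0.0459
```

{"api": "play_rows", "payload": {"rows": [[4.0, [0, 0, -0.1], [0, 0, 0]], [4.0, [0, 0, -0.1], [0, 0, 0]]]}}

```text
time: 9.18
tool_pos: [0.5096, 0.1477, 0.1007]
ee_rot: [3.141, -0.0, 2.235]
wrist_force: [-0.4, 0.9, -4.4]
width: 0.0459
```

{"api": "play_rows", "payload": {"rows": [[4.0, [0, 0, -0.1], [0, 0, 0]], [4.0, [0, 0, -0.1], [0, 0, 0]]]}}

```text
time: 9.35
tool_pos: [0.5097, 0.1477, 0.1005]
ee_rot: [3.14, 0.0, 2.235]
wrist_force: [-0.6, 1.5, -1.1]
width: 0.046
```

Contact begins at tcp z≈0.1005, so the nut is near the low end of the thread range. I'll release it, turn the tool back 60° for wrist range, and regrip loosely so the nut's own weight is the light pressure.

{"api": "play_rows", "payload": {"rows": [[6.8, [0, 0, 0], [0, 0, 0]], [6.8, [0, 0, 0], [0, 0, 0]], [6.8, [0, 0, 0.3], [0, 0, 0]], [6.8, [0, 0, 0.3], [0, 0, -0.12]], [6.8, [0, 0, 0.3], [0, 0, -0.24]], [6.8, [0, 0, 0.3], [0, 0, -0.36]], [6.8, [0, 0, 0.3], [0, 0, -0.48]], [6.8, [0, 0, 0.3], [0, 0, -0.6]]]}}

```text
time: 10.02
tool_pos: [0.51, 0.1475, 0.1038]
ee_rot: [3.14, -0.0, 1.629]
wrist_force: [-0.1, -0.0, 1.1]
width: 0.0678
```

{"api": "play_rows", "payload": {"rows": [[6.8, [0, 0, 0], [0, 0, -0.12]], [6.8, [0, 0, 0], [0, 0, -0.24]], [6.8, [0, 0, 0], [0, 0, -0.36]], [6.8, [0, 0, 0], [0, 0, -0.447]], [6.8, [0, 0, 0], [0, 0, -0.447]], [6.8, [0, 0, 0], [0, 0, -0.447]]]}}

```text
time: 10.52
tool_pos: [0.5098, 0.1475, 0.1035]
ee_rot: [3.14, -0.001, 1.19]
wrist_force: [-0.4, 0.0, 0.4]
width: 0.0676
```

```bash
python3 -c "
from h import *
a=snapshot('scene'); save(a,'s3',(120,200,270,350),8)
o=get_obs(); print(o['tool_pos'],o['ee_rot'],o['joint_positions'][5])
"
```

```text
[0.50975608 0.14745814 0.10342958] [ 3.14060011e+00 -5.46567344e-04  1.18991217e+00] 0.5556511394428212
```

View pics/s3.png

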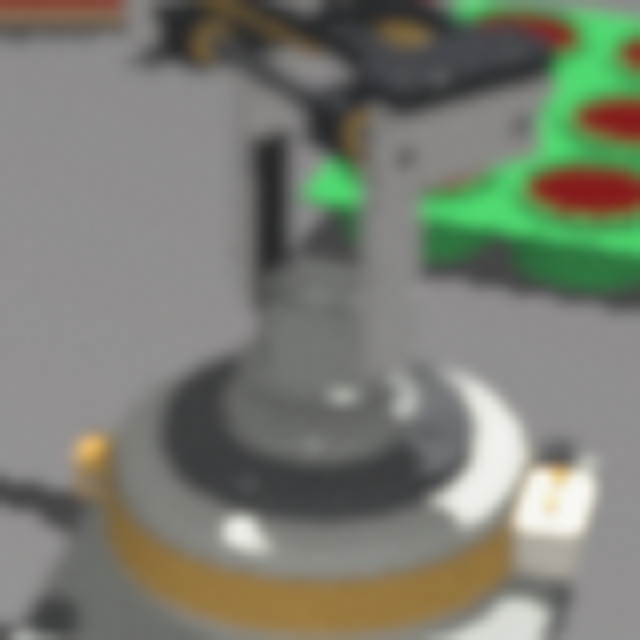

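The nut sits upright on the stud (crop centre about (320,350)) with the fingers either side. I'll close to seat on the flats, then ease open slightly.

{"api": "play_rows", "payload": {"rows": [[4.3, [0, 0, 0], [0, 0, 0]], [4.3, [0, 0, 0], [0, 0, 0]], [4.3, [0, 0, 0], [0, 0, 0]], [4.3, [0, 0, 0], [0, 0, 0]], [4.3, [0, 0, 0], [0, 0, 0]]]}}

```text
time: 10.98
tool_pos: [0.5094, 0.1474, 0.1028]
ee_rot: [3.142, -0.0, 1.188]
wrist_force: [-0.8, -0.2, 0.4]
width: 0.0458
```

{"api": "play_rows", "payload": {"rows": [[4.75, [0, 0, 0], [0, 0, 0]], [4.75, [0, 0, 0], [0, 0, 0]], [4.75, [0, 0, 0], [0, 0, 0]]]}}

```text
time: 11.23
tool_pos: [0.5094, 0.1474, 0.1029]
ee_rot: [3.142, 0.0, 1.188]
wrist_force: [0.2, -0.2, -0.6]
width: 0.0475
```

```bash
cat > trk.py <<'E'
from fit import *
import sys
s=snapshot("scene"); g=gray(s); p=g[155:190,303:316].mean(1); np.save("pics/p_"+sys.argv[1],p)
r=np.load("pics/p_0.npy"); x=np.arange(35)
f=lambda d:np.mean((np.interp(x[5:-5]+d,x,p)-r[5:-5])**2)
D=np.arange(-4,4.01,.1); e=[f(d) for d in D]; print("shift px (neg=up)",D[np.argmin(e)].round(1),min(e).round(1))
print(p[:30].astype(int)); o=get_obs(); print(o['time'],o['tool_pos'].round(4),o['ee_rot'].round(3),o['joint_positions'][5].round(3),o['wrist_force'].round(1),o['wrist_torque'].round(2))
E
python3 trk.py 0
```

```text
shift px (neg=up) 0.0 0.0
[112 113 114 115 117 118 119 119 119 118 116 115 113 110 105 101 100 102
 104 107 108 103  91  80  77  79  78  75  75  89]
11.2833 [0.5094 0.1474 0.1029] [3.142 0.    1.188] 0.558 [0.7 0.3 0.4] [-0.08  0.1  -0.01]
```

{"api": "play_rows", "payload": {"rows": [[4.75, [0, 0, 0], [0, 0, 0.06]], [4.75, [0, 0, 0], [0, 0, 0.12]], [4.75, [0, 0, 0], [0, 0, 0.18]], [4.75, [0, 0, 0], [0, 0, 0.24]], [4.75, [0, 0, 0], [0, 0, 0.3]], [4.75, [0, 0, 0], [0, 0, 0.36]], [4.75, [0, 0, 0], [0, 0, 0.42]], [4.75, [0, 0, 0], [0, 0, 0.48]]]}}

```text
time: 11.95
tool_pos: [0.5094, 0.1475, 0.1037]
ee_rot: [3.141, -0.0, 1.671]
wrist_force: [-0.6, -0.0, 2.3]
width: 0.0477
```

```bash
python3 trk.py 1
```

```text
shift px (neg=up) -0.7 26.3
[106 107 106 107 110 112 113 114 114 114 114 113 112 109 104 100 100 102
 105 107 108 103  90  79  78  84  87  83  87 120]
12.0 [0.5094 0.1475 0.1037] [ 3.141 -0.     1.672] 0.073 [-1.8 -0.2  3.4] [-0.04  0.37 -0.05]
```

{"api": "play_rows", "payload": {"rows": [[4.75, [0, 0, 0.03], [0, 0, 0.06]], [4.75, [0, 0, 0.06], [0, 0, 0.12]], [4.75, [0, 0, 0.1], [0, 0, 0.18]], [4.75, [0, 0, 0.12], [0, 0, 0.24]], [4.75, [0, 0, 0.15], [0, 0, 0.3]], [4.75, [0, 0, 0.17], [0, 0, 0.36]], [4.75, [0, 0, 0.2], [0, 0, 0.42]], [4.75, [0, 0, 0.2], [0, 0, 0.48]]]}}

```text
time: 12.67
tool_pos: [0.5091, 0.1474, 0.1051]
ee_rot: [-3.141, -0.0, 2.149]
wrist_force: [-0.9, 1.2, 2.4]
width: 0.0476
```

```bash
python3 trk.py 2; python3 -c "
from h import *
a=snapshot('scene'); save(a,'s4',(120,200,270,350),8)"
```

```text
shift px (neg=up) -0.6 164.9
[104 104 105 108 111 112 113 113 114 114 113 113 110 106 102 100 101 103
 106 111 114 109 102 102 107 108 100  88  89 124]
12.7167 [0.5092 0.1474 0.1051] [-3.141 -0.     2.151] -0.406 [-1.4  0.1  2.8] [-0.09  0.37 -0.01]
```

View pics/s4.png

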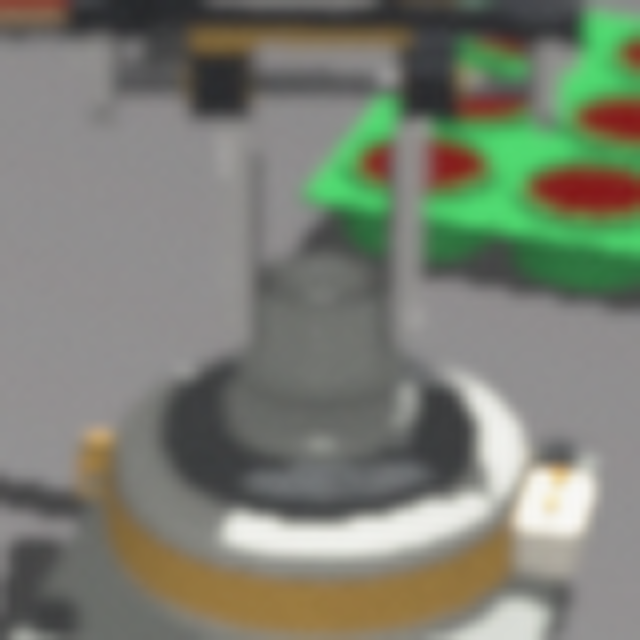

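The nut is upright between the fingers and its top is about 1 px higher (crop row 255 against 262), so it is climbing. Continuing.

{"api": "play_rows", "payload": {"rows": [[4.75, [0, 0, 0.03], [0, 0, 0.06]], [4.75, [0, 0, 0.06], [0, 0, 0.12]], [4.75, [0, 0, 0.08], [0, 0, 0.18]], [4.75, [0, 0, 0.1], [0, 0, 0.24]]]}}

```text
time: 13.1
tool_pos: [0.5091, 0.1473, 0.1058]
ee_rot: [-3.141, -0.0, 2.388]
wrist_force: [-1.3, 0.1, 1.1]
width: 0.0476
```

```bash
python3 trk.py 3
```

```text
shift px (neg=up) -0.5 204.5
[106 105 106 109 112 113 114 114 114 113 113 113 112 113 112 109 106 106
 111 119 122 115 106 104 108 108 100  88  89 124]
13.15 [0.5091 0.1473 0.1059] [-3.141 -0.     2.39 ] -0.645 [-0.7 -1.2  1.8] [-0.16  0.29  0.  ]
```

{"api": "play_rows", "payload": {"rows": [[4.75, [0, 0, 0.03], [0, 0, 0.06]], [4.75, [0, 0, 0.06], [0, 0, 0.12]], [4.75, [0, 0, 0.08], [0, 0, 0.18]], [4.75, [0, 0, 0.1], [0, 0, 0.24]]]}}

```text
time: 13.48
tool_pos: [0.5091, 0.1472, 0.1065]
ee_rot: [-3.141, -0.001, 2.627]
wrist_force: [-1.2, -0.2, 0.9]
width: 0.0472
```

```bash
python3 trk.py 4
```

```text
shift px (neg=up) -0.4 280.0
[109 108 109 112 114 115 116 116 115 115 115 120 129 132 123 111 106 110
 119 128 128 117 106 104 108 108 100  88  89 124]
13.5333 [0.5091 0.1473 0.1066] [-3.141e+00 -1.000e-03  2.629e+00] -0.884 [-2.1 -0.4  1.5] [-0.12  0.24  0.01]
```

{"api": "play_rows", "payload": {"rows": [[4.75, [0, 0, 0.02], [0, 0, 0.06]], [4.75, [0, 0, 0.04], [0, 0, 0.12]], [4.75, [0, 0, 0.06], [0, 0, 0.18]], [4.75, [0, 0, 0.08], [0, 0, 0.24]]]}}

```text
time: 13.87
tool_pos: [0.5092, 0.1476, 0.107]
ee_rot: [3.141, -0.001, 2.867]
wrist_force: [-0.6, 0.8, -0.9]
width: 0.0478
```

```bash
python3 trk.py 5;  python3 -c "
from h import *
a=snapshot('scene'); save(a,'s5',(120,200,270,350),8)"
```

```text
shift px (neg=up) -0.4 268.2
[113 112 112 113 116 118 119 119 118 116 116 120 127 130 122 111 106 111
 121 132 130 118 106 103 106 106 100  88  89 124]
13.9167 [0.5092 0.1475 0.107 ] [ 3.142e+00 -1.000e-03  2.869e+00] -1.123 [-0.1  0.3 -1.6] [ 0.07 -0.05  0.01]
```

{"api": "play_rows", "payload": {"rows": [[4.75, [0, 0, 0.02], [0, 0, 0.06]], [4.75, [0, 0, 0.04], [0, 0, 0.12]], [4.75, [0, 0, 0.06], [0, 0, 0.18]], [4.75, [0, 0, 0.08], [0, 0, 0.24]]]}}

```text
time: 14.3
tool_pos: [0.5094, 0.1473, 0.1082]
ee_rot: [-3.142, -0.0, 3.106]
wrist_force: [-0.2, 0.2, -1.4]
width: 0.0475
```

```bash
python3 trk.py 6;  python3 -c "
from h import *
a=snapshot('scene'); save(a,'s6',(120,200,270,350),8)
ims=[cv2.imread(f'pics/{n}.png')[:,120:520] for n in('s4','s5','s6')]
cv2.imwrite('pics/cmp.png',cv2.resize(np.hstack(ims),(800,427)))"
```

```text
shift px (neg=up) -0.4 253.9
[118 119 119 119 120 121 122 121 119 117 115 116 120 128 134 130 119 113
 118 127 128 117 104  98  97  98  94  85  87 121]
14.35 [0.5094 0.1474 0.1082] [-3.142 -0.     3.109] -1.363 [ 0.4  0.2 -1. ] [-0.    0.   -0.08]
```

View pics/cmp.png

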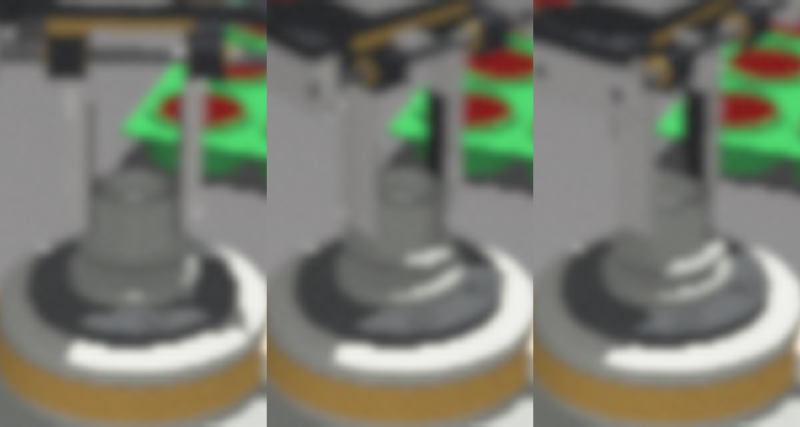

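The flange highlight moved down about 1.2 px between 96° and 110°, which suggests the thread dropped in. I'll turn a little further, to more than a third of a turn, to be certain. The wrist has room.

{"api": "play_rows", "payload": {"rows": [[4.75, [0, 0, 0], [0, 0, 0]], [4.75, [0, 0, 0], [0, 0, 0.06]], [4.75, [0, 0, 0], [0, 0, 0.12]], [4.75, [0, 0, 0], [0, 0, 0.18]], [4.75, [0, 0, 0], [0, 0, 0.24]], [4.75, [0, 0, 0], [0, 0, 0.3]], [4.75, [0, 0, 0], [0, 0, 0.36]], [4.75, [0, 0, 0], [0, 0, 0.36]]]}}

```text
time: 15.07
tool_pos: [0.5099, 0.1475, 0.1093]
ee_rot: [-3.141, 0.002, -2.817]
wrist_force: [-0.6, -0.3, 2.4]
width: 0.0476
```

```bash
python3 trk.py 7;  python3 -c "
from h import *
a=snapshot('scene'); save(a,'s7',(120,200,270,350),8)
ims=[cv2.imread(f'pics/{n}.png')[:,120:520] for n in('s5','s6','s7')]
cv2.imwrite('pics/cmp2.png',cv2.resize(np.hstack(ims),(800,427)))"
```

```text
shift px (neg=up) -0.3 108.8
[123 123 123 123 125 126 126 125 121 116 115 117 123 129 129 119 109 108
 115 123 122 112  97  84  80  79  79  76  82 110]
15.1167 [0.5099 0.1475 0.1092] [-3.141e+00  2.000e-03 -2.819e+00] -1.719 [-1.4 -0.7  2.1] [ 0.07  0.03 -0.01]
```

View pics/cmp2.png

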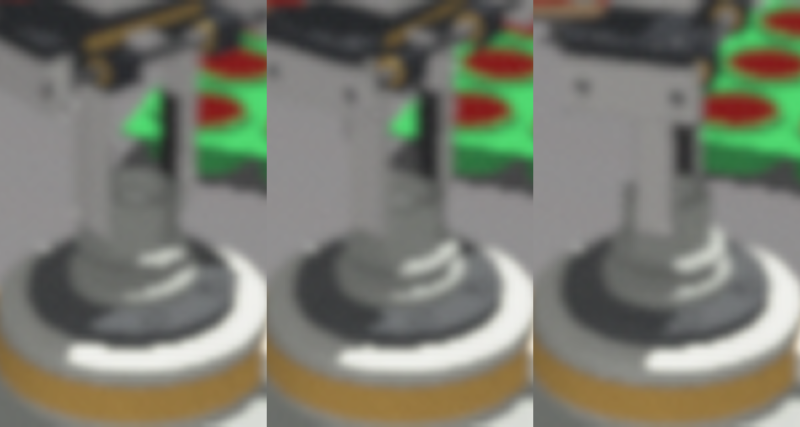

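Across the three panels the highlight rises, drops, then rises again (rows 13.0, 14.2, 13.5), so the thread has dropped in. Running down clockwise now.

{"api": "play_rows", "payload": {"rows": [[4.75, [0, 0, 0], [0, 0, -0.1]], [4.75, [0, 0, 0], [0, 0, -0.2]], [4.75, [0, 0, -0.03], [0, 0, -0.3]], [4.75, [0, 0, -0.06], [0, 0, -0.4]], [4.75, [0, 0, -0.09], [0, 0, -0.5]], [4.75, [0, 0, -0.12], [0, 0, -0.6]], [4.75, [0, 0, -0.15], [0, 0, -0.7]], [4.75, [0, 0, -0.18], [0, 0, -0.8]]]}}

```text
time: 15.83
tool_pos: [0.5093, 0.1478, 0.1066]
ee_rot: [3.141, -0.0, 2.66]
wrist_force: [-1.0, 0.3, 1.4]
width: 0.0479
```

{"api": "play_rows", "payload": {"rows": [[4.75, [0, 0, -0.03], [0, 0, -0.1]], [4.75, [0, 0, -0.06], [0, 0, -0.2]], [4.75, [0, 0, -0.09], [0, 0, -0.3]], [4.75, [0, 0, -0.12], [0, 0, -0.4]], [4.75, [0, 0, -0.15], [0, 0, -0.5]], [4.75, [0, 0, -0.18], [0, 0, -0.6]], [4.75, [0, 0, -0.21], [0, 0, -0.7]], [4.75, [0, 0, -0.24], [0, 0, -0.8]]]}}

```text
time: 16.5
tool_pos: [0.5097, 0.148, 0.1043]
ee_rot: [3.14, -0.001, 1.861]
wrist_force: [0.7, 1.7, 0.2]
width: 0.0478
```

```bash
python3 trk.py 8
```

```text
shift px (neg=up) -0.7 88.2
[107 106 106 106 107 109 112 113 114 114 114 114 113 112 110 105 101  99
 102 106 108 103  92  87  92 100  98  88  89 124]
16.55 [0.5096 0.1478 0.1043] [ 3.141e+00 -1.000e-03  1.858e+00] -0.112 [0.9 0.7 1.1] [ 0.02 -0.08  0.01]
```

{"api": "play_rows", "payload": {"rows": [[4.75, [0, 0, -0.03], [0, 0, -0.1]], [4.75, [0, 0, -0.06], [0, 0, -0.2]], [4.75, [0, 0, -0.09], [0, 0, -0.3]], [4.75, [0, 0, -0.12], [0, 0, -0.4]], [4.75, [0, 0, -0.15], [0, 0, -0.5]], [4.75, [0, 0, -0.18], [0, 0, -0.6]], [4.75, [0, 0, -0.21], [0, 0, -0.7]], [4.75, [0, 0, -0.24], [0, 0, -0.8]]]}}

```text
time: 17.22
tool_pos: [0.5095, 0.1474, 0.1019]
ee_rot: [3.141, -0.0, 1.063]
wrist_force: [0.2, 0.2, 1.5]
width: 0.0479
```

```bash
python3 trk.py 9
```

```text
shift px (neg=up) 0.2 9.7
[111 115 117 117 116 116 118 119 119 119 118 116 115 114 112 109 104 100
 101 105 107 102  89  78  78  83  84  78  76  87]
17.2667 [0.5095 0.1474 0.1018] [ 3.141 -0.     1.06 ] 0.686 [ 0.3 -0.4  0.6] [-0.04  0.13 -0.04]
```

{"api": "play_rows", "payload": {"rows": [[4.75, [0, 0, -0.03], [0, 0, -0.1]], [4.75, [0, 0, -0.06], [0, 0, -0.2]], [4.75, [0, 0, -0.09], [0, 0, -0.3]], [4.75, [0, 0, -0.12], [0, 0, -0.4]]]}}

```text
time: 17.6
tool_pos: [0.5094, 0.1474, 0.1007]
ee_rot: [3.142, 0.0, 0.665]
wrist_force: [-0.4, 0.0, 0.7]
width: 0.0478
```

```bash
python3 trk.py 10
```

```text
shift px (neg=up) -0.4 47.5
[130 126 124 122 121 122 124 126 126 126 124 120 116 116 117 117 112 106
 103 105 108 103  90  76  70  74  77  76  82 109]
17.65 [0.5094 0.1474 0.1006] [3.142 0.    0.662] 1.084 [ 0.1  0.  -0.2] [-0.05  0.13 -0.02]
```

{"api": "play_rows", "payload": {"rows": [[4.75, [0, 0, -0.03], [0, 0, -0.1]], [4.75, [0, 0, -0.06], [0, 0, -0.2]], [4.75, [0, 0, -0.06], [0, 0, -0.3]]]}}

```text
time: 17.9
tool_pos: [0.5093, 0.1474, 0.0998]
ee_rot: [3.142, 0.0, 0.367]
wrist_force: [0.5, -0.0, -0.5]
width: 0.0474
```

```bash
python3 trk.py 11
```

```text
shift px (neg=up) -0.3 96.6
[123 124 123 122 121 122 123 125 126 125 123 120 116 117 120 124 123 118
 113 115 115 108  95  83  77  76  76  75  82 110]
17.95 [0.5093 0.1474 0.0997] [3.142 0.    0.364] 1.382 [-1.  -0.5  0.2] [-0.03  0.14 -0.01]
```

{"api": "play_rows", "payload": {"rows": [[4.75, [0, 0, -0.03], [0, 0, -0.1]], [4.75, [0, 0, -0.06], [0, 0, -0.2]], [4.75, [0, 0, -0.06], [0, 0, -0.2]]]}}

```text
time: 18.2
tool_pos: [0.5093, 0.1474, 0.0993]
ee_rot: [3.141, 0.0, 0.171]
wrist_force: [-0.4, 0.1, 0.0]
width: 0.0476
```

```bash
python3 trk.py 12
```

```text
shift px (neg=up) -0.4 217.4
[116 120 123 123 122 121 122 124 125 125 124 121 118 117 120 128 134 134
 127 123 122 113 100  91  87  86  83  79  84 116]
18.25 [0.5093 0.1474 0.0993] [3.141 0.    0.173] 1.572 [-0.2 -0.   0.3] [-0.06  0.07 -0.01]
```

{"api": "play_rows", "payload": {"rows": [[4.75, [0, 0, -0.03], [0, 0, -0.1]], [4.75, [0, 0, -0.06], [0, 0, -0.2]], [4.75, [0, 0, -0.06], [0, 0, -0.2]]]}}

```text
time: 18.5
tool_pos: [0.5093, 0.1477, 0.0988]
ee_rot: [-3.141, 0.0, -0.029]
wrist_force: [-0.4, 1.2, 0.8]
width: 0.0475
```

```bash
python3 trk.py 13
```

```text
shift px (neg=up) -0.4 229.2
[112 116 119 119 118 116 116 118 120 120 120 118 116 116 119 125 131 131
 125 124 124 115 103  96  95  96  92  84  86 118]
18.55 [0.5094 0.1476 0.0989] [-3.141  0.    -0.026] 1.772 [ 0.9  0.5 -0.7] [0.21 0.14 0.02]
```

Highlight is at row 16.5 (predicted 16.6 when seated) and has stopped moving. One more small nudge to feel it bottom out.

{"api": "play_rows", "payload": {"rows": [[4.75, [0, 0, 0], [0, 0, -0.07]], [4.75, [0, 0, 0], [0, 0, -0.14]], [4.75, [0, 0, 0], [0, 0, -0.14]]]}}

```text
time: 18.8
tool_pos: [0.5094, 0.1474, 0.0988]
ee_rot: [3.141, -0.0, -0.168]
wrist_force: [-0.2, 0.1, 0.2]
width: 0.0475
```

```bash
python3 trk.py 14
```

```text
shift px (neg=up) -0.6 271.7
[114 115 117 117 115 113 113 116 119 119 119 118 116 116 118 124 131 132
 126 123 121 114 103 100 102 103  98  87  89 124]
18.85 [0.5095 0.1474 0.0989] [ 3.141 -0.    -0.167] 1.913 [0.4 1.1 0.2] [0.05 0.17 0.02]
```

{"api": "play_rows", "payload": {"rows": [[4.75, [0, 0, 0], [0, 0, -0.06]], [4.75, [0, 0, 0], [0, 0, -0.12]], [4.75, [0, 0, 0], [0, 0, -0.18]], [4.75, [0, 0, 0], [0, 0, -0.24]], [4.75, [0, 0, 0], [0, 0, -0.24]]]}}

```text
time: 19.27
tool_pos: [0.5094, 0.1473, 0.0988]
ee_rot: [3.141, -0.0, -0.409]
wrist_force: [-0.2, 0.4, 0.3]
width: 0.0472
```

```bash
python3 trk.py 15
```

```text
shift px (neg=up) -0.6 290.9
[118 114 113 113 111 108 109 113 117 118 118 117 115 115 115 120 127 130
 127 124 122 114 104 103 107 108 100  88  89 124]
19.3167 [0.5094 0.1473 0.0989] [ 3.141 -0.    -0.408] 2.153 [ 0.2 -0.4  0. ] [ 0.03  0.17 -0.  ]
```

{"api": "play_rows", "payload": {"rows": [[4.75, [0, 0, 0], [0, 0, -0.06]], [4.75, [0, 0, 0], [0, 0, -0.12]], [4.75, [0, 0, 0], [0, 0, -0.18]], [4.75, [0, 0, 0], [0, 0, -0.24]], [4.75, [0, 0, 0], [0, 0, -0.3]], [4.75, [0, 0, 0], [0, 0, -0.3]]]}}

```text
time: 19.82
tool_pos: [0.5095, 0.1469, 0.0989]
ee_rot: [3.141, -0.001, -0.707]
wrist_force: [0.2, -2.6, -0.4]
width: 0.0475
```

```bash
python3 trk.py 16
```

```text
shift px (neg=up) -0.5 204.7
[121 114 111 109 106 104 105 110 113 114 114 114 114 113 113 112 109 105
 104 110 116 112 104 103 107 108 100  88  89 124]
19.8667 [0.5095 0.147  0.0989] [ 3.141e+00 -1.000e-03 -7.070e-01] 2.452 [-0.2 -2.3 -0.6] [-0.24  0.04  0.74]
```

The torque has risen to 0.74 N m, so the nut is tight on the washer. I'll ease the tool, open, and lift away.

{"api": "play_rows", "payload": {"rows": [[4.75, [0, 0, 0], [0, 0, 0.08]], [7.5, [0, 0, 0], [0, 0, 0.08]], [7.5, [0, 0, 0], [0, 0, 0.08]], [7.5, [0, 0, 0], [0, 0, 0.08]], [7.5, [0, 0, 2], [0, 0, 0.08]], [7.5, [0, 0, 6], [0, 0, 0.08]], [7.5, [0, 0, 10], [0, 0, 0.08]], [7.5, [0, 0, 14], [0, 0, 0.08]]]}}

```text
time: 20.53
tool_pos: [0.5088, 0.1474, 0.24]
ee_rot: [3.141, 0.001, -0.633]
wrist_force: [0.9, 0.1, 0.3]
width: 0.0749
```

{"api": "play_rows", "payload": {"rows": [[7.5, [-20, 0, 2], [0, 0, 0]], [7.5, [-20, 0, 2], [0, 0, 0]], [7.5, [-20, 0, 2], [0, 0, 0]], [7.5, [-20, 0, 2], [0, 0, 0]], [7.5, [-20, 0, 2], [0, 0, 0]], [7.5, [-20, 0, 2], [0, 0, 0]]]}}

```text
time: 21.03
tool_pos: [0.3056, 0.1477, 0.2612]
ee_rot: [-3.138, -0.002, -0.63]
wrist_force: [0.5, -0.3, 0.9]
width: 0.075
```

```bash
python3 - <<'E'
from fit import *
o=get_obs(); print(o['time'],o['tool_pos'],o['wrist_force'])
t=snapshot("top");s=snapshot("scene")
for n,q in(("top",t),("scene",s)):
  g=gray(q)
  for l in("nut_center",):
    for m in silhouettes(n,l)[:2]: print(n,m["confidence"],m["point"])
  print(n,"pred centre seated / stud tip",proj(q,[[.51,.1475,.098],[.51,.1475,.128],[.51,.1475,.116]]).round(1))
q=s["pixels"][:,:,::-1].copy(); 
a=cv2.resize(q[130:190,280:340],None,fx=13,fy=13,interpolation=2)[:, :]
def dr(P,c):
  uv=(proj(s,P)-[280,130]+.5)*13-.5; cv2.polylines(a,[uv.astype(np.int32).reshape(-1,1,2)],True,c,1)
C=[.5095,.1478]
dr(circ(C,.031,.080)[::9],(0,0,255)); dr(circ(C,.017,.116)[::9],(0,255,0)); dr(circ(C,.0023,.128),(255,0,255))
cv2.imwrite("pics/end.png",cv2.resize(a,(600,600)))
E
```

```text
21.0333 [0.30560424 0.14767953 0.26116544] [ 0.54613573 -0.32572035  0.89622812]
top 0.72 [249.4, 257.3]
top 0.6 [247.3, 258.4]
top pred centre seated / stud tip [[253.1 247.1]
 [251.4 247.8]
 [252.1 247.5]]
scene 0.86 [163.9, 305.0]
scene pred centre seated / stud tip [[309.6 164.1]
 [309.7 155.1]
 [309.7 158.8]]
```

View pics/end.png

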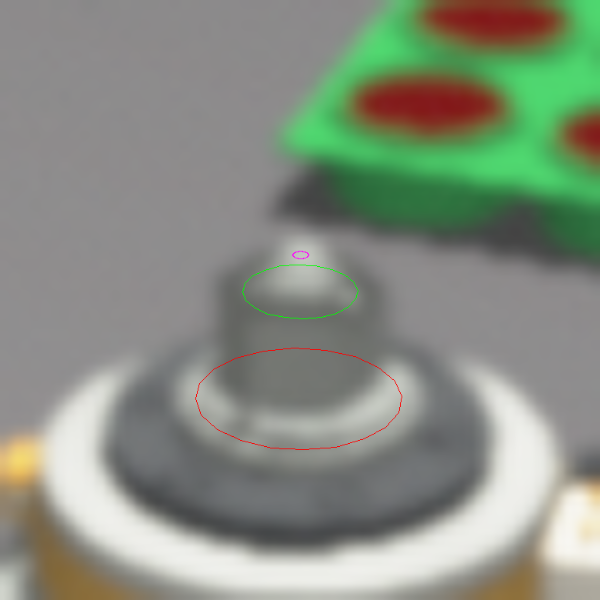

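The stud tip stands about 12 mm proud of the nut, as it should when seated. The flange and bore outlines projected for the seated height match the picture, and the arm is well clear.

```bash
python3 -c "
from bench import *
print(close_job())"
```

```text
the job is handed in; nothing more can be done
None
```

I put the flange nut on the stud and backed it anticlockwise about 130° in loosely closed fingers, so only its own weight pressed on the thread. I then ran it down clockwise until the torque rose, let go and moved the arm clear. The job is handed in at about 21 s; it reports no verdict.

- **Thread dropping in:** I never felt the drop directly. I inferred it from the flange highlight in the scene camera, which moved down about 1.2 px between 96° and 110° of turning, and from the change in wrist force there.
- **Forces:** the vertical wrist force read between about −5 and +3.5 N between steps, so the thread was not forced as far as those readings show.
- **Seating:** the nut turned about 35–40° further than I expected before it tightened, at 0.74 N m. I put that down to the play in the thread.
- **Last picture:** the nut is upright on the washer with the stud tip standing proud, and its outline agrees with the seated height projected into the image. Fine height differences are near the pixel limit (about 0.3 px per mm). The nut detector in the top camera was 4–5 px off the predicted centre, which I put down to seeing only part of the nut; I did not check further.
- **Other things on the bench:** the arm did not go near them, but I did not measure them again at the end.

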